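# Wedge the spring clip off the tape-roll rod

### The job

Take the wedge lying on the green cutting mat and rest its blade lightly on top of the rod and, keeping it on the rod, slide it in under the bridge of the steel spring clip until the clip spreads and springs up off the rod; press gently, never more than about 15 N on the rod or 20 N on the clip, and keep the gripper off the clip while it is still snapped on. Then lay the wedge back on the cutting mat and put the loose clip in the white tray, without disturbing the other things on the table.

Things in the scene. Friction and masses are not known exactly. Their poses are not given: they have to be found in the camera images.
- wedge: Hand wedge, about 110 g, lying on the mat: a light wooden foot 30 x 34 x 22 mm high with an upright handle, and a straight aluminium blade along +x, 10 mm wide, flat underneath, its sloping top rising from 2 mm at the tip (x = 85 mm) to 22 mm at the foot (x = 15 mm). Origin: on the underside, below the handle; x to the tip, z up.
- handle (a point): Middle of the wedge's wooden handle block, 45 mm above the wedge's origin. The block is 25 mm long (x), 18 mm wide (y) and reaches from 22 to 67 mm above the underside. Axes as the wedge's.
- wedge_tip (a point): Lower edge of the blade's tip, 85 mm ahead (+x) of the wedge's origin, level with its underside; axes as the wedge's.
- stand: Fixed wooden stand. Origin: under the clip seat, at its foot plate's underside (which may lie up to 16 mm below the table top). x runs along the rod to its free end, z up. Foot plate x = -145 to 90 mm, 100 mm wide, 30 mm high; upright board at x = -139 to -121 mm, 158 mm high, carries a level steel rod 20 mm in diameter, top line 140 mm above the origin.
- seat (a point): Middle of the clip seat, on the rod's top line; axes as the stand's. Cross plates 36 mm wide at x = -17 to -8 and 8 to 17 mm, flush with the rod's top. At x = -17 to -13 and 13 to 17 mm guide forks rise from them to 24 mm above the rod's top, prongs at |y| = 10 to 18 mm: the clip moves up between the forks, a blade passes between the prongs. Poses may be a few mm off: feel for the rod's top.
- rod_end (a point): Rounded free end of the rod, on its axis, 70 mm (+x) from the seat and 10 mm below the rod's top line; axes as the stand's.
- roll (a point): Centre of the tape roll hanging on the rod, fixed to the stand: 110 mm in diameter, from 103 to 67 mm on the -x side of the seat, rising 17 mm above the rod's top line. Axes as the stand's.
- clip: Dark steel spring clip, about 50 g, straddling the rod. Origin: centre of its bridge's underside, 7.5 mm above the seat when snapped on; x as the stand's, z up. Bridge 24 (x) x 42 (y) x 8 mm thick, on four feet. Two sprung legs hook under the rod, reaching 27 mm below the origin. Sprung off, it sits loosely on the rod, its origin about 19 mm above the seat, and can be lifted by the bridge's ends (42 mm across y).
- clip_rib (a point): Lowest line of the round rib across the middle of the bridge's underside, 4 mm below the clip's origin: 3.5 mm above the rod's top when snapped on. Between the feet the way is 16 mm wide. A blade sliding under it needs a push of some 4 to 14 N; the hooks pass the rod's widest part after a rise of 6 to 7 mm and the clip is free at 10 to 12 mm, with the blade's tip 35 to 45 mm past the rib.
- clip_top (a point): Centre of the top of the clip's bridge, 8 mm above the clip's origin; axes as the clip's.
- mat: Green cutting mat with a pale grid, fixed, 240 x 220 x 3 mm. Origin: centre of the underside.
- tray: White open tray, fixed, 130 x 110 mm and 35 mm high outside, walls and floor about 4 mm. Origin: centre of the underside, z up.
- glue: Bystander: white glue bottle, 48 mm across, 115 mm high; origin under its centre.
- tape: Bystander: loose tape roll lying flat, 72 mm across, 20 mm high; origin under its centre.
- marker: Bystander: highlighter lying on the mat, 120 x 16 x 14 mm; origin under its centre.
- offcut: Bystander: upright piece of grey plastic tube, 38 mm across, 110 mm high; origin under its centre.
- paint_jar: Bystander: blue jar, 60 mm across, 65 mm high; origin under its centre.
- punch: Bystander: black hole punch, 50 x 90 x 35 mm; origin under its centre.
Not all that is in view belongs to the job. Leave any orange look-alike of the wedge alone.

How it is judged (in metres and radians):
On the way, in this order (a step that is already met when the one before it is completed fails the run):
1. the blade, resting on the rod, has gone under the clip's bridge while the clip is still snapped on (x of wedge_tip in the frame of seat between -0.005 and 0.012 m and y of wedge_tip in the frame of seat between -0.008 and 0.008 m and z of wedge_tip in the frame of seat between -0.003 and 0.0015 m and contact force between wedge and stand above 0.5 N and horizontal distance between clip and seat below 0.03 m and z of clip in the frame of seat below 0.013 m), for 0.05 s.
2. the wedge has sprung the clip up off the rod (contact force between the fingers and clip below 0.5 N and horizontal distance between clip and seat below 0.03 m and z of clip in the frame of seat between 0.0165 and 0.035 m), for 0.1 s.
At the end, for the whole second after the job is handed in: The clip lies at rest in the tray (its origin within the tray's walls and less than 45 mm above the tray's underside), and the wedge lies at rest on the cutting mat (its origin over the mat, less than 30 mm above the mat's underside), both let go (x of clip in the frame of tray between -0.063 and 0.063 m and y of clip in the frame of tray between -0.053 and 0.053 m and z of clip in the frame of tray below 0.045 m and linear speed of each of clip, wedge below 0.02 m/s and x of wedge in the frame of mat between -0.12 and 0.12 m and y of wedge in the frame of mat between -0.11 and 0.11 m and z of wedge in the frame of mat below 0.03 m); the robot touches nothing.
It fails at once if the fingers press on the clip (over 2 N) while it is still snapped on the rod (contact force between the fingers and clip above 2 N and horizontal distance between clip and seat below 0.03 m and z of clip in the frame of seat below 0.0155 m).
It fails at once if the wedge presses on the rod or stand with more than 15 N (contact force between wedge and stand above 15 N).
It fails at once if the wedge presses on the clip with more than 20 N (contact force between wedge and clip above 20 N).
It fails at once if the robot's fingers press on the stand with more than 15 N (contact force between the fingers and stand above 15 N).
It fails at once if another thing on the table is shifted by more than 30 mm (distance of any of glue, tape, marker, offcut, paint_jar, punch from where it was at the start of the episode above 0.03 m).
It also fails if it takes over 70 s, if anything falls off the work surface, if the arm or the gripper's body presses on something with over 40 N, if the wrist force passes 120 N, or if a joint passes its speed limit or range.

### The arm

A 6-joint arm with a two-finger parallel gripper is mounted at the origin on the work surface. World frame = base frame: x ahead of the robot, y to its left, z up, the work surface at z = 0. Lengths are in mm, angles in rad, forces in N, time in s.
With the tool pointing down it reaches from about 325 to 750 mm from the base axis. Payload 7.6 kg.
Tool frame: the origin (TCP) lies at the very end of the fingers, on their centre line; the grasp point (between the pads) lies 19 mm behind it; z points along the fingers, y is the line along which they close (so a half turn about z gives the same grasp; the last joint's range is limited). The gripper opens to 85 mm and grips with 20 to 120 N. Pads are 22 mm wide; open, the fingers measure 114 mm over their backs; the gripper's body (76 mm by 85 mm) begins 54 mm behind the grasp point. The pads swing forward as they close: fully open they stand 13 mm farther back than shut.
Start: joints at [1.238, 0.052, 1.401, -0, 1.689, -0.07], TCP at [136.37, 507, 231.323] pointing down, gripper open.
Joint ranges: [-2.9, 2.9], [-0.91, 2.17], [0.12, 2.37], [-1.06, 4.2], [0.26, 2.73], [-2.93, 2.93]. Speed limits (rad/s): [2.57, 2.57, 3.01, 3.14, 3.14, 3.14].

### API

Orientations are given as a unit quaternion [x, y, z, w].
In Python, from cell import r gives the robot as it stands. The module is installed in compiled form; this text tells all that it offers.
- The arm moves only by the tool play_rows, never from a script. Its arguments are lists of equal length, an entry for each row: "travel": the shift along the world's x, y, z in m, a list of three; "twist": the turn, a rotation vector about the world's x, y, z in rad, a list of three. In form: {"travel": [[dx, dy, dz], ...], "twist": [[wx, wy, wz], ...]}. A call has 1 to 8 rows; each row shifts and turns the commanded pose from where the row before left it; what a row does not reach is not made up. A row lasts 1/12 s, in which the tool goes at most 41.7 mm and 7.16 degrees, less where a joint would pass 70% of its speed; a pose out of reach is approached as far as the arm can. A call with a gripper value outside its range is refused whole. "jaw" is the finger opening in m, from 0 to 0.0854, set as the call begins (left out, the last holds). The fingers move at their own pace and stop on an object; "grip_force" is the grip in N (left out, the last holds). Time passes only in rows, so rows that do not move let the fingers close. It gives the time, the measured TCP pose, the force, the opening and the grip force at its end, in the units of the state.
- r.sense(): the state, without advancing time (a new reading comes with each control period).
- r.grab_frame(name): name is "side" or "top" or "wrist"; returns a dict with "image" (420x560x3 uint8, red, green, blue), "K" (3x3 intrinsics, pixels), "dist" ([k1, k2, p1, p2, k3] as OpenCV has them; the pictures are not rectified), "R" (3x3) and "t" (3): a world point X has camera coordinates R X + t; the wrist camera has in their place "hand_eye" (4x4, takes a point from camera to tool coordinates, whose origin is the TCP and whose axes are the flange's). Camera axes: x right, y down, z forward; pixel columns grow to the right and rows downward; lengths in mm; the calibration is good to about 2 mm. A picture is of the moment at which its call begins: read the wrist's pose just before it. There is no depth.
- r.job_done(): hands the job in; it is judged then, once.
The state is a dict: "time_s": time; "q": joint angles; "qd": joint speeds; "tau": joint torques, N m; "eef_pos": TCP position; "ee_rot": TCP orientation; "ft_force": force on the tool from outside, world axes, zero at the start; "moment": the same for the moment, N m; "opening": opening from 0.0 (shut) to 1.0 (fully open); "finger_force": force on a finger pad.
Only numpy, scipy, OpenCV 4.12 (cv2) and the standard library are available. Lean on these libraries where they do the work, as an engineer would, in place of code of your own. Each camera call takes 0.05 s, during which the arm holds its last target. There are 200 camera calls.

## Working session

There is one attempt and no reset: what is moved stays moved. The work goes in short steps, Python scripts to look and compute and a tool call to move; the robot and the scene stay as the last step left them, time stands still between calls to the robot, and variables do not carry over. Pictures are saved under pics/ and viewed, at most 10 in all, crops included, and the job is handed in when it is done.

Besides the shell and the picture viewer there is one more tool, called as a command line: name --argument value ..., lists and objects as JSON in quotes. play_rows: Moves the arm, as the interface text tells. Its arguments: {"type":"object","properties":{"travel":{"type":"array"},"twist":{"type":"array"},"jaw":{"type":"number"},"grip_force":{"type":"number"}},"required":["travel","twist"]}

```bash
mkdir -p pics; python3 - <<'E'
from cell import r
import cv2, json, numpy as np
s=r.sense(); print({k:np.round(v,3).tolist() for k,v in s.items()})
for n in ("side","top"):
    f=r.grab_frame(n); cv2.imwrite(f"pics/{n}0.png",f["image"][:,:,::-1])
    np.savez(f"{n}.npz",**f); print(n,[np.round(f[k],4).tolist() for k in("K","dist","R","t")])
E
```

```text
{'time_s': 0.0, 'q': [1.238, 0.053, 1.402, 0.0, 1.689, -0.07], 'qd': [-0.001, -0.0, 0.001, -0.001, -0.001, -0.001], 'tau': [-0.002, -38.168, -36.018, -0.0, 0.006, -0.0], 'eef_pos': [136.274, 506.699, 230.465], 'ee_rot': [0.131, 0.991, -0.001, -0.0], 'ft_force': [0.326, -0.512, -0.297], 'moment': [0.045, 0.001, -0.017], 'finger_force': 0.0, 'opening': 1.001}
side [[[509.0477, 0.0, 271.5966], [0.0, 509.0477, 215.7878], [0.0, 0.0, 1.0]], [0.0519, 0.0, 0.0, 0.0, 0.0], [[-0.9517, -0.3072, -0.0035], [-0.1897, 0.5968, -0.7796], [0.2416, -0.7413, -0.6262]], [512.6964, 165.1594, 1183.1066]]
top [[[429.6324, 0.0, 279.807], [0.0, 429.6324, 208.8059], [0.0, 0.0, 1.0]], [-0.0937, 0.0, 0.0, 0.0, 0.0], [[0.0262, -0.9996, -0.0112], [-0.9862, -0.024, -0.1636], [0.1632, 0.0153, -0.9865]], [34.4235, 520.5213, 1162.0077]]
```

View pics/side0.png

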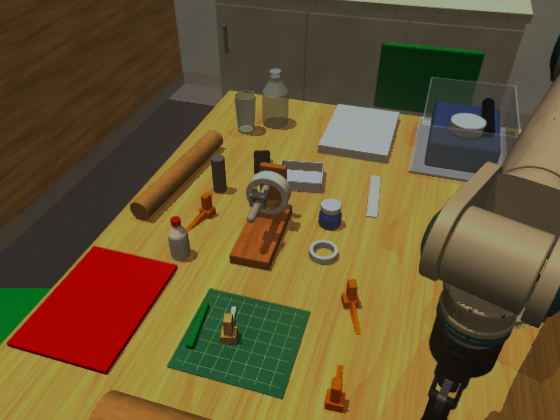

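View pics/top0.png

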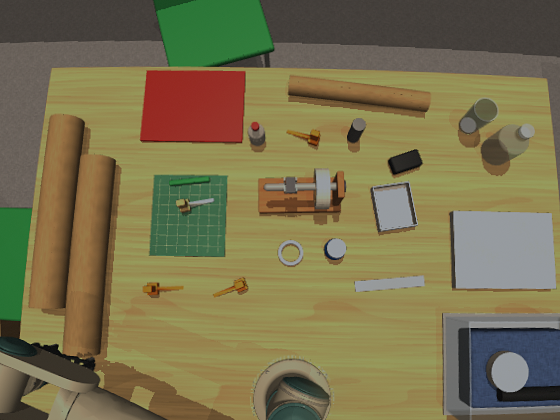

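Wedge candidates in the top view are (183,204) on the mat with a pale foot and silver blade, and three orange ones at (152,288), (231,288) and (314,137). The one on the mat fits, since the others are look-alikes lying on bare table. The rod's free end is at (265,186) on the left, the clip is near (291,185) and the tray is at (395,207).

```bash
python3 - <<'E'
import cv2
im=cv2.imread("pics/top0.png"); 
c=im[150:265,145:345]; cv2.imwrite("pics/topc.png",cv2.resize(c,None,fx=4,fy=4,interpolation=cv2.INTER_CUBIC))
im=cv2.imread("pics/side0.png"); 
c=im[140:275,225:345]; d=im[285:390,170:315]
import numpy as np
a=cv2.resize(c,None,fx=3.2,fy=3.2,interpolation=cv2.INTER_CUBIC);b=cv2.resize(d,(400,290),interpolation=cv2.INTER_CUBIC)
o=np.zeros((max(a.shape[0],b.shape[0]),a.shape[1]+400,3),np.uint8);o[:a.shape[0],:a.shape[1]]=a;o[:b.shape[0],a.shape[1]:]=b
print(o.shape,a.shape);cv2.imwrite("pics/sidec.png",o)
E
```

```text
(432, 784, 3) (432, 384, 3)
```

View pics/topc.png

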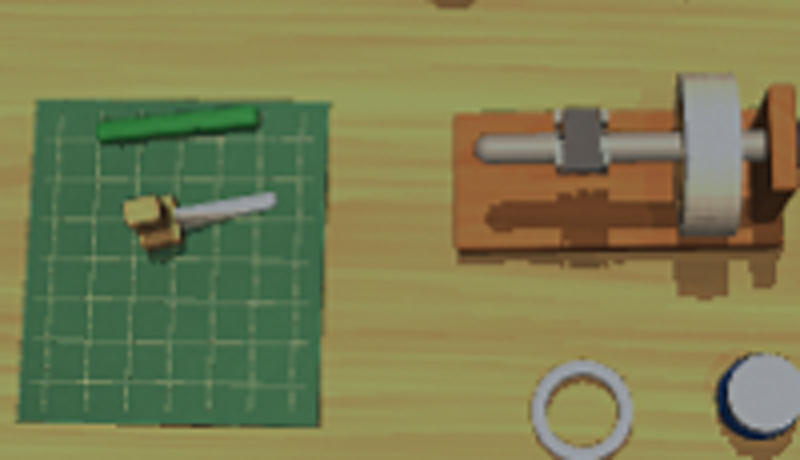

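View pics/sidec.png

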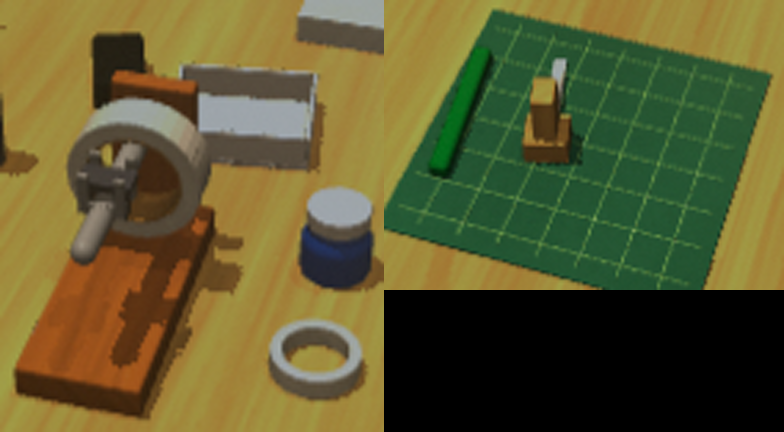

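```bash
cat > cal.py <<'E'
import numpy as np, cv2
from scipy.optimize import least_squares
C={n:dict(np.load(n+".npz")) for n in("top","side")}
def proj(n,X):
    c=C[n]; return cv2.projectPoints(np.asarray(X,float).reshape(-1,3),cv2.Rodrigues(c["R"])[0],c["t"],c["K"],c["dist"])[0][:,0]
def w(p,X):
    c,s=np.cos(p[3]),np.sin(p[3]); X=np.asarray(X,float)
    return X@np.array([[c,s,0],[-s,c,0],[0,0,1]])+p[:3]
def ray(n,px,z):
    c=C[n]; u=cv2.undistortPoints(np.array([[px]],float),c["K"],c["dist"])[0,0]
    d=c["R"].T@np.r_[u,1]; o=-c["R"].T@c["t"]; return o+d*(z-o[2])/d[2]
def fit(p0,obs,free,wt=1):
    free=list(free)
    def f(v):
        p=np.array(p0,float); p[free]=v
        return np.concatenate([(proj(n,w(p,[X]))[0]-px) for n,X,px in obs]).ravel()
    o=least_squares(f,np.array(p0,float)[free],x_scale=[100 if i<3 else 1 for i in free],loss="soft_l1")
    p=np.array(p0,float);p[free]=o.x; return p,f(o.x).reshape(-1,2)
E
cat > a.py <<'E'
from cal import *
T=lambda a,b:((a+.5)/4-.5+145,(b+.5)/4-.5+150)
S1=lambda a,b:((a+.5)/3.2-.5+225,(b+.5)/3.2-.5+140)
S2=lambda a,b:((a-384+.5)/2.7586-.5+170,(b+.5)/2.762-.5+285)
np.set_printoptions(precision=2,suppress=True)
g=ray("top",T(147,211),70)
h=12.5
wo=[("top",(0,0,67),T(145,211)),("top",(85,0,1),T(276,198)),("side",(85,0,1),S2(560,61)),
 ("side",(-h,9,67),S2(531,107)),("side",(-h,-9,67),S2(554,109)),("side",(h,9,67),S2(534,80)),("side",(h,-9,67),S2(558,80)),
 ("side",(-15,17,0),S2(524,159)),("side",(-15,-17,0),S2(566,162)),("side",(-15,17,22),S2(525,142))]
p,e=fit([g[0],g[1],3,-1.5],wo,(0,1,3)); print("wedge",p,"tip",w(p,[(85,0,0)]));print(e.T)
g=ray("top",T(583,140),150)
so=[("top",(90,-50,30),T(455,115)),("top",(90,50,30),T(456,246)),("top",(70,0,130),T(476,148)),("top",(0,0,155.5),T(583,139)),
 ("side",(90,-50,30),S1(18,370)),("side",(90,50,30),S1(146,400)),("side",(-145,50,30),S1(213,212)),("side",(70,0,130),S1(84,250))]
for fr in ((0,1,3),(0,1,2,3)):
  p,e=fit([g[0],g[1],-8,1.57],so,fr); print("stand",p,"seat",w(p,[(0,0,140)]));print(e.T)
mo=[("top",(x,y,3),T(*q)) for x,y,q in((110,120,(37,100)),(110,-120,(330,103)),(-110,-120,(320,427)),(-110,120,(18,422)))]
p,e=fit([500,200,0,0],mo,(0,1,3));print("mat",p);print(e.T)
tc=[ray("top",q,35) for q in((373,186),(409,182),(416,226),(380,232))];print("tray",np.array(tc),np.mean(tc,0))
E
python3 a.py
```

```text
wedge [526.61 324.11   3.    -1.3 ] tip [[549.35 242.21   3.  ]]
[[-0.91 -0.05  0.1  -0.45  0.23 -0.08  0.05  0.11  1.28 -0.95]
 [-0.09  0.18  0.06 -1.35 -1.81 -1.32 -1.07  1.8   1.2   1.21]]
stand [565.46  19.28  -8.     1.62] seat [[565.46  19.28 132.  ]]
[[ 0.14  0.53  0.52  0.39 -1.13 -1.28  0.18 -0.83]
 [ 0.01  1.41  1.14  0.52  1.33 -0.75 -0.27  5.23]]
stand [564.68  19.94  -3.52   1.62] seat [[564.68  19.94 136.48]]
[[-0.22  0.22  0.18  0.15 -1.   -1.01  0.36 -0.63]
 [-0.06  1.47  1.09  0.43  0.24 -1.87 -1.41  3.98]]
mat [501.02 314.97   0.    -0.  ]
[[-3.23  3.7   2.49 -4.37]
 [ 2.74  3.93 -2.06 -3.63]]
tray [[ 593.28 -216.64   35.  ]
 [ 607.78 -320.92   35.  ]
 [ 480.99 -337.93   35.  ]
 [ 461.7  -235.18   35.  ]] [ 535.94 -277.67   35.  ]
```

play_rows --travel '[[0.03, -0.014, 0], [0.033, -0.015, 0], [0.033, -0.015, 0], [0.033, -0.015, 0], [0.033, -0.015, 0], [0.033, -0.015, 0]]' --twist '[[0, 0, -0.087], [0, 0, -0.087], [0, 0, -0.087], [0, 0, -0.087], [0, 0, -0.087], [0, 0, -0.087]]' --jaw 0.06

```text
time_s: 0.6
eef_pos: [332.7, 416.9, 231.0]
ee_rot: [0.384, 0.923, -0.0, -0.0]
ft_force: [-0.0, 0.6, -0.4]
opening: 0.703
finger_force: 0.0
```

play_rows --travel '[[0.033, -0.016, 0], [0.033, -0.016, 0], [0.033, -0.016, 0], [0.033, -0.016, 0], [0.033, -0.016, 0], [0.03, -0.014, 0], [0, 0, 0], [0, 0, 0]]' --twist '[[0, 0, -0.087], [0, 0, -0.087], [0, 0, -0.087], [0, 0, -0.086], [0, 0, -0.086], [0, 0, -0.083], [0, 0, 0], [0, 0, 0]]'

```text
time_s: 1.27
eef_pos: [527.4, 322.8, 229.9]
ee_rot: [0.606, 0.795, -0.001, -0.0]
ft_force: [-0.7, 0.2, -0.7]
opening: 0.702
finger_force: 0.0
```

```bash
python3 - <<'E'
from cell import r
import cv2, numpy as np
s=r.sense(); print({k:np.round(s[k],3).tolist() for k in("time_s","eef_pos","ee_rot","ft_force","q","opening")})
f=r.grab_frame("wrist"); cv2.imwrite("pics/w1.png",f["image"][:,:,::-1])
print([np.round(f[k],4).tolist() for k in("K","dist","hand_eye")])
np.savez("w1.npz",pos=s["eef_pos"],q=s["ee_rot"],**f)
E
```

```text
{'time_s': 1.267, 'eef_pos': [527.356, 322.763, 229.908], 'ee_rot': [0.606, 0.795, -0.001, -0.0], 'ft_force': [-0.664, 0.211, -0.719], 'q': [0.489, 0.321, 1.1, 0.0, 1.723, 0.222], 'opening': 0.702}
[[[310.1349, 0.0, 281.1295], [0.0, 310.1349, 202.5956], [0.0, 0.0, 1.0]], [-0.0455, 0.0, 0.0, 0.0, 0.0], [[0.0002, -0.9635, -0.2678, 66.4791], [1.0, -0.0002, 0.0015, -0.0052], [-0.0015, -0.2678, 0.9635, -141.8186], [0.0, 0.0, 0.0, 1.0]]]
```

View pics/w1.png

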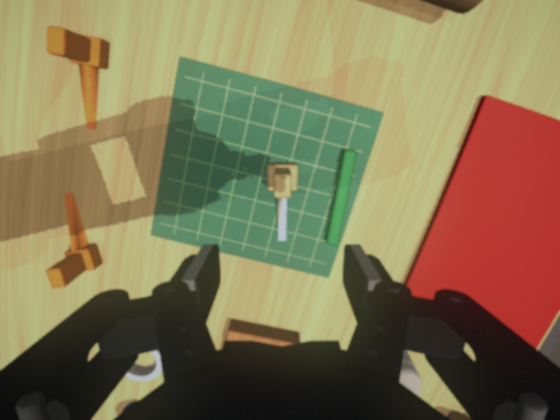

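The wrist view shows the wedge at (282,180) with its tip at (282,240), the marker at (342,195) and the orange look-alikes at the left. I'll check the model overlay on this view.

```bash
cat >> cal.py <<'E'
from scipy.spatial.transform import Rotation as Ro
def addw(fn,n):
    c=dict(np.load(fn)); T=np.eye(4);T[:3,:3]=Ro.from_quat(c["q"]).as_matrix();T[:3,3]=c["pos"]
    M=np.linalg.inv(T@c["hand_eye"]); c["R"]=M[:3,:3];c["t"]=M[:3,3]; C[n]=c
E
python3 - <<'E'
from cal import *
addw("w1.npz","w1"); p=[526.6,324.1,3,-1.3]
im=cv2.imread("pics/w1.png"); x0,y0,k=245,145,7
c=cv2.resize(im[y0:y0+110,x0:x0+80],None,fx=k,fy=k,interpolation=cv2.INTER_CUBIC)[:600]
c=cv2.resize(im[y0:y0+110,x0:x0+90],(90*5,110*5),interpolation=cv2.INTER_CUBIC);k=5
def dr(X,col):
    q=(((proj("w1",w(p,X))-[x0,y0])+.5)*k-.5).astype(int); cv2.polylines(c,[q.reshape(-1,1,2)],True,col,1)
h=12.5
dr([(-h,-9,67),(h,-9,67),(h,9,67),(-h,9,67)],(0,0,255)); dr([(-15,-17,22),(15,-17,22),(15,17,22),(-15,17,22)],(255,0,0)); dr([(15,-5,0),(85,-5,0),(85,5,0),(15,5,0)],(255,0,255))
cv2.imwrite("pics/ov1.png",c)
E
```

```text
(no output)
```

View pics/ov1.png

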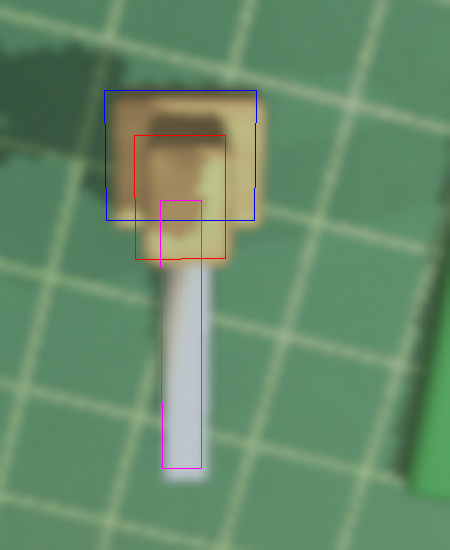

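play_rows --travel '[[0.0013, 0.0003, -0.02], [0, 0, -0.035], [0, 0, -0.035], [0, 0, -0.035], [0, 0, -0.03], [0, 0, -0.02], [0, 0, -0.014], [0, 0, -0.01]]' --twist '[[0, 0, 0], [0, 0, 0], [0, 0, 0], [0, 0, 0], [0, 0, 0], [0, 0, 0], [0, 0, 0], [0, 0, 0]]'

```text
time_s: 1.98
eef_pos: [526.3, 324.9, 30.9]
ee_rot: [0.605, 0.796, -0.001, -0.0]
ft_force: [0.1, 0.6, 0.2]
opening: 0.699
finger_force: 0.0
```

play_rows --travel '[[0, 0, 0], [0, 0, 0], [0, 0, 0], [0, 0, 0], [0, 0, 0], [0, 0, 0]]' --twist '[[0, 0, 0], [0, 0, 0], [0, 0, 0], [0, 0, 0], [0, 0, 0], [0, 0, 0]]' --jaw 0.0 --grip_force 60

```text
time_s: 2.48
eef_pos: [528.6, 324.9, 34.3]
ee_rot: [0.605, 0.796, 0.002, 0.001]
ft_force: [-0.9, 1.4, 6.2]
opening: 0.198
finger_force: 60.6
```

play_rows --travel '[[0, 0, 0.005], [0, 0, 0.01], [0, 0, 0.025], [0, 0, 0.035], [0, 0, 0.035], [0, 0, 0.02], [0, 0, 0], [0, 0, 0]]' --twist '[[0, 0, 0], [0, 0, 0], [0, 0, 0], [0, 0, 0], [0, 0, 0], [0, 0, 0], [0, 0, 0], [0, 0, 0]]'

```text
time_s: 3.15
eef_pos: [528.2, 324.5, 164.2]
ee_rot: [0.606, 0.796, 0.001, 0.001]
ft_force: [0.0, 0.7, -1.6]
opening: 0.205
finger_force: 59.7
```

```bash
python3 - <<'E'
from cell import r
import numpy as np
s=r.sense(); print({k:np.round(s[k],3).tolist() for k in("time_s","eef_pos","ee_rot","ft_force","moment","opening")})
f=r.grab_frame("wrist"); np.savez("w2.npz",pos=s["eef_pos"],q=s["ee_rot"],**f)
f=r.grab_frame("side"); np.savez("s2.npz",**f)
s=r.sense(); print({k:np.round(s[k],3).tolist() for k in("time_s","eef_pos","ft_force")})
import cv2
a=dict(np.load("w2.npz"))["image"][:,:,::-1]; b=f["image"][230:330,170:290,::-1]
b=cv2.resize(b,(384,320),interpolation=cv2.INTER_CUBIC)
a=cv2.resize(a[150:420,180:380],(400,540),interpolation=cv2.INTER_CUBIC)
o=np.zeros((540,784,3),np.uint8);o[:,:400]=a;o[:320,400:]=b;cv2.imwrite("pics/c2.png",o)
E
```

```text
{'time_s': 3.15, 'eef_pos': [528.197, 324.474, 164.169], 'ee_rot': [0.606, 0.796, 0.001, 0.001], 'ft_force': [0.007, 0.746, -1.552], 'moment': [0.048, -0.027, -0.001], 'opening': 0.205}
{'time_s': 3.25, 'eef_pos': [526.997, 323.882, 160.682], 'ft_force': [-0.222, 0.204, -0.97]}
```

View pics/c2.png

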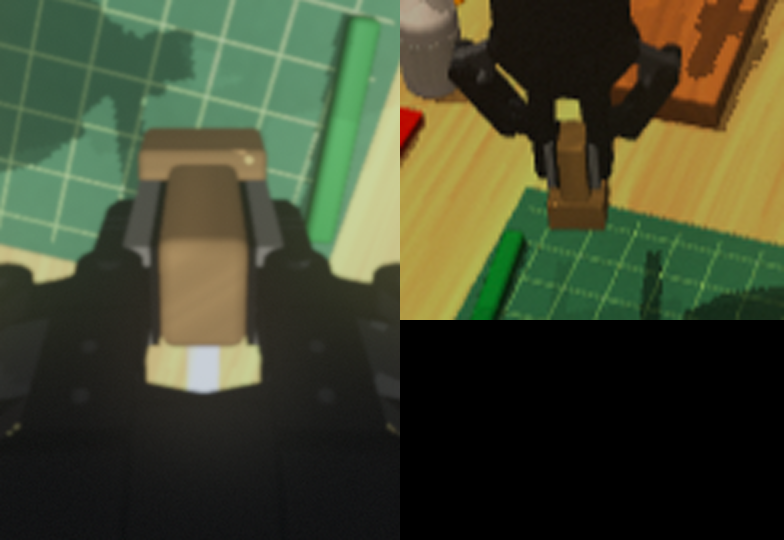

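The wedge is held squarely: handle between the pads, blade showing at (203,365) in the crop. Next I measure the rod line at sub-pixel level in the top image.

```bash
python3 - <<'E'
from cal import *
np.set_printoptions(precision=2,suppress=True)
im=C["top"]["image"].astype(float); sat=im.max(2)-im.min(2)   # rod is grey, stand is brown
P=[]
for c in list(range(268,283))+list(range(299,313)):
    col=sat[176:198,c]; lo=col[6:13].min(); hi=(col[:3].mean()+col[-4:].mean())/2; t=(lo+hi)/2; i=6+np.argmin(col[6:13])
    a=i
    while col[a]<t:a-=1
    b=i
    while col[b]<t:b+=1
    u=176+a+(t-col[a])/(col[a+1]-col[a]); v=176+b-1+(t-col[b-1])/(col[b]-col[b-1])
    q=[ray("top",(c,x),124) for x in(u,v)]; P.append([*(q[0]+q[1])[:2]/2,q[0][0]-q[1][0]])
P=np.array(P); print(P[::3])
k=np.polyfit(P[:,1],P[:,0],1); print("x=",k,"x at y=20,90:",np.polyval(k,[20,90]),"yaw",np.pi/2-np.arctan(k[0]), "res",np.std(P[:,0]-np.polyval(k,P[:,1])))
# clip dark columns
print(im[184,280:304].mean(1).round())
for c in(284.5,296.5): print(ray("top",(c,185),147))
E
```

```text
[[563.96  78.98  19.71]
 [564.3   71.07  19.36]
 [564.5   63.16  19.44]
 [564.66  55.24  19.49]
 [565.47  47.35  20.89]
 [567.13  -2.72  20.7 ]
 [567.23 -10.63  20.6 ]
 [568.02 -18.53  19.54]
 [568.13 -26.43  19.62]
 [568.34 -34.34  19.57]]
x= [ -0.04 567.05] x at y=20,90: [566.26 563.5 ] yaw 1.6102093366714019 res 0.15109244867128888
[128. 130. 129. 134. 101.  53.  79.  89.  87.  87.  87.  86.  85.  85.
  89. 129. 131. 129. 131. 131. 132. 131. 132. 132.]
[564.91  35.46 147.  ]
[565.65   4.47 147.  ]
```

play_rows --travel '[[0.003, -0.01, 0.02], [0.005, -0.025, 0.005], [0.005, -0.03, 0], [0.005, -0.03, 0], [0.005, -0.03, 0], [0.005, -0.025, 0], [0.004, -0.015, 0], [0.002, -0.008, 0]]' --twist '[[0, 0, -0.03], [0, 0, -0.03], [0, 0, -0.03], [0, 0, -0.03], [0, 0, -0.03], [0, 0, -0.03], [0, 0, -0.03], [0, 0, -0.02]]'

```text
time_s: 3.92
eef_pos: [561.3, 149.0, 185.2]
ee_rot: [0.694, 0.72, -0.002, -0.001]
ft_force: [-0.1, 0.3, -1.5]
opening: 0.202
finger_force: 59.6
```

play_rows --travel '[[0, 0, 0], [0, 0, 0], [0, 0, 0], [0, 0, 0], [0, 0, 0]]' --twist '[[0, 0, 0], [0, 0, 0], [0, 0, 0], [0, 0, 0], [0, 0, 0]]'

```text
time_s: 4.33
eef_pos: [561.4, 152.3, 187.2]
ee_rot: [0.692, 0.722, -0.0, -0.0]
ft_force: [-0.2, -0.0, -0.5]
opening: 0.203
finger_force: 59.6
```

```bash
cat > look.py <<'E'
from cell import r
import numpy as np, sys, cv2
def st():
    s=r.sense(); print({k:np.round(s[k],2 if k!="ee_rot" else 4).tolist() for k in("time_s","eef_pos","ee_rot","ft_force","moment","opening")}); return s
E
python3 - <<'E'
from look import *
fs=[]
for i in range(3):
    st(); f=r.grab_frame("top")
st()
np.savez("t3.npz",**f)
c=f["image"][150:225,225:345,::-1]; cv2.imwrite("pics/t3.png",cv2.resize(c,None,fx=6,fy=6,interpolation=cv2.INTER_CUBIC))
E
```

```text
{'time_s': 4.33, 'eef_pos': [561.42, 152.25, 187.19], 'ee_rot': [0.6922, 0.7217, -0.0, -0.0001], 'ft_force': [-0.16, -0.0, -0.49], 'moment': [0.02, 0.0, 0.02], 'opening': 0.2}
{'time_s': 4.38, 'eef_pos': [561.47, 152.13, 187.25], 'ee_rot': [0.6923, 0.7216, 0.0, -0.0], 'ft_force': [0.27, 0.56, -0.5], 'moment': [0.0, -0.01, -0.01], 'opening': 0.21}
{'time_s': 4.43, 'eef_pos': [561.53, 151.95, 187.31], 'ee_rot': [0.6924, 0.7215, 0.0001, 0.0], 'ft_force': [0.12, 0.01, -1.17], 'moment': [0.02, 0.0, 0.04], 'opening': 0.21}
{'time_s': 4.48, 'eef_pos': [561.56, 151.81, 187.35], 'ee_rot': [0.6925, 0.7214, 0.0001, 0.0], 'ft_force': [-0.01, -0.54, -1.24], 'moment': [-0.01, 0.02, 0.04], 'opening': 0.2}
```

View pics/t3.png

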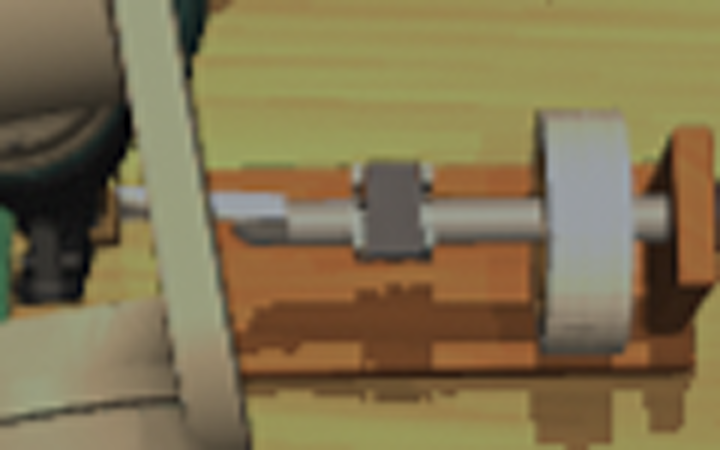

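The tip is at crop (287,206), just above the rod with the clip at (395,208). I convert this to world coordinates.

```bash
python3 - <<'E'
from cal import *
np.set_printoptions(precision=2,suppress=True)
o=lambda a,b:((a+.5)/6-.5+225,(b+.5)/6-.5+150)
for z in(153,157,161): print(ray("top",o(287,206),z))
print("clip l/r",ray("top",o(364,208),147),ray("top",o(424,208),147),"forks l/r",ray("top",o(353,176),150),ray("top",o(433,176),150))
im=np.load("t3.npz")["image"]
print(im[176:194,264].tolist()); print(im[176:194,270].tolist())
E
```

```text
[565.69  66.55 153.  ]
[564.78  66.42 157.  ]
[563.88  66.28 161.  ]
clip l/r [566.94  33.57 147.  ] [567.56   7.73 147.  ] forks l/r [580.26  38.63 150.  ] [581.08   4.2  150.  ]
[[154, 160, 96], [154, 161, 96], [154, 121, 69], [154, 96, 52], [154, 98, 53], [153, 109, 71], [153, 148, 149], [154, 160, 166], [154, 159, 164], [156, 162, 163], [136, 130, 120], [99, 86, 73], [75, 65, 57], [107, 73, 51], [146, 88, 50], [155, 97, 54], [154, 101, 55], [153, 100, 55]]
[[155, 160, 94], [126, 132, 78], [143, 103, 59], [154, 98, 54], [153, 98, 54], [153, 98, 49], [154, 137, 130], [154, 158, 161], [155, 160, 165], [157, 163, 168], [103, 104, 106], [87, 82, 73], [93, 88, 79], [83, 77, 71], [73, 66, 57], [140, 91, 54], [156, 99, 55], [154, 99, 55]]
```

play_rows --travel '[[0, 0, -0.004], [0, 0, -0.005], [0, 0, -0.004], [0, 0, -0.002], [0, 0, 0], [0, 0, 0]]' --twist '[[0, 0, 0], [0, 0, 0], [0, 0, 0], [0, 0, 0], [0, 0, 0], [0, 0, 0]]'

```text
time_s: 4.98
eef_pos: [561.6, 151.2, 172.1]
ee_rot: [0.693, 0.721, -0.0, -0.0]
ft_force: [-0.3, 0.3, -0.2]
opening: 0.201
finger_force: 59.6
```

play_rows --travel '[[0, 0, -0.001], [0, 0, -0.001], [0, 0, -0.001], [0, 0, -0.001], [0, 0, 0], [0, 0, 0]]' --twist '[[0, 0, 0], [0, 0, 0], [0, 0, 0], [0, 0, 0], [0, 0, 0], [0, 0, 0]]'

```text
time_s: 5.48
eef_pos: [561.8, 151.3, 168.8]
ee_rot: [0.693, 0.721, 0.0, 0.0]
ft_force: [-0.2, 1.3, 2.3]
opening: 0.201
finger_force: 60.1
```

play_rows --travel '[[0, 0, 0], [0, 0, 0], [0, 0, 0]]' --twist '[[0, 0, 0], [0, 0, 0], [0, 0, 0]]'

```text
time_s: 5.73
eef_pos: [561.8, 151.4, 168.8]
ee_rot: [0.693, 0.721, 0.0, 0.0]
ft_force: [-0.3, 0.7, 4.3]
opening: 0.2
finger_force: 60.1
```

```bash
python3 -c "
from look import *
for i in range(4): st(); r.grab_frame('top')"
```

```text
{'time_s': 5.73, 'eef_pos': [561.81, 151.37, 168.76], 'ee_rot': [0.6928, 0.7211, 0.0003, 0.0002], 'ft_force': [-0.3, 0.72, 4.35], 'moment': [-0.21, 0.16, -0.06], 'opening': 0.2}
{'time_s': 5.78, 'eef_pos': [561.82, 151.38, 168.76], 'ee_rot': [0.6928, 0.7211, 0.0003, 0.0002], 'ft_force': [-0.66, 1.64, 4.01], 'moment': [-0.19, 0.13, 0.01], 'opening': 0.2}
{'time_s': 5.83, 'eef_pos': [561.81, 151.39, 168.7], 'ee_rot': [0.6928, 0.7211, 0.0003, 0.0002], 'ft_force': [-0.8, 1.48, 3.62], 'moment': [-0.19, 0.21, -0.08], 'opening': 0.2}
{'time_s': 5.88, 'eef_pos': [561.8, 151.38, 168.72], 'ee_rot': [0.6928, 0.7211, 0.0003, 0.0002], 'ft_force': [-1.52, -0.09, 3.42], 'moment': [-0.19, 0.09, -0.07], 'opening': 0.2}
```

play_rows --travel '[[0.0001, -0.002, 0.0005], [0.0002, -0.004, 0], [0.0002, -0.004, 0], [0.0002, -0.004, 0], [0.0002, -0.004, 0], [0.0001, -0.004, 0], [0.0001, -0.003, 0], [0, 0, 0]]' --twist '[[0, 0, 0], [0, 0, 0], [0, 0, 0], [0, 0, 0], [0, 0, 0], [0, 0, 0], [0, 0, 0], [0, 0, 0]]'

```text
time_s: 6.6
eef_pos: [562.9, 125.4, 168.9]
ee_rot: [0.693, 0.721, -0.0, 0.0]
ft_force: [0.6, -0.9, 3.9]
opening: 0.203
finger_force: 60.1
```

```bash
python3 - <<'E'
from look import *
for i in range(4): st(); f=r.grab_frame('top')
np.savez("t4.npz",**f)
im=f["image"]
for c in (272,276,279,281,283): print(c,im[178:193,c].mean(1).round().astype(int).tolist(), (im[178:193,c].max(1).astype(int)-im[178:193,c].min(1)).tolist())
E
```

```text
{'time_s': 6.6, 'eef_pos': [562.91, 125.35, 168.87], 'ee_rot': [0.6931, 0.7208, -0.0001, 0.0003], 'ft_force': [0.65, -0.86, 3.95], 'moment': [-0.46, -0.1, 0.03], 'opening': 0.2}
{'time_s': 6.65, 'eef_pos': [562.85, 125.47, 168.76], 'ee_rot': [0.6931, 0.7208, -0.0003, 0.0004], 'ft_force': [-0.04, -0.39, 3.65], 'moment': [-0.55, -0.04, -0.02], 'opening': 0.2}
{'time_s': 6.7, 'eef_pos': [562.82, 125.6, 168.77], 'ee_rot': [0.6931, 0.7209, -0.0004, 0.0004], 'ft_force': [-0.35, -1.8, 2.89], 'moment': [-0.58, 0.02, 0.05], 'opening': 0.2}
{'time_s': 6.75, 'eef_pos': [562.8, 125.77, 168.77], 'ee_rot': [0.693, 0.7209, -0.0003, 0.0003], 'ft_force': [0.34, -1.52, 3.58], 'moment': [-0.58, -0.05, 0.02], 'opening': 0.2}
272 [93, 92, 95, 97, 103, 142, 155, 139, 117, 110, 109, 108, 115, 136, 143] [79, 93, 92, 88, 90, 15, 3, 6, 12, 19, 21, 22, 27, 32, 32]
276 [108, 102, 102, 102, 98, 136, 156, 160, 161, 124, 96, 94, 73, 93, 103] [87, 100, 98, 100, 106, 33, 5, 11, 11, 7, 19, 14, 19, 88, 102]
279 [108, 102, 100, 99, 97, 134, 155, 159, 162, 129, 89, 89, 71, 94, 101] [88, 100, 101, 103, 109, 22, 9, 10, 10, 3, 13, 13, 19, 87, 103]
281 [101, 103, 100, 99, 98, 138, 158, 160, 161, 132, 109, 97, 70, 93, 101] [87, 101, 101, 102, 108, 16, 11, 11, 11, 2, 17, 14, 19, 87, 104]
283 [120, 123, 108, 87, 95, 115, 139, 151, 154, 140, 126, 97, 79, 88, 91] [60, 63, 67, 72, 73, 22, 9, 10, 11, 12, 14, 9, 22, 73, 90]
```

```bash
python3 - <<'E'
from cal import *
for c,a,b in((276,182.84,187.04),(279,182.87,187.06),(281,182.83,187.1)):
    p=ray("top",(c,(a+b)/2),139.5); print(p, "line",567.05-.0394*p[1], "width",ray("top",(c,a),139.5)[0]-ray("top",(c,b),139.5)[0])
E
```

```text
[566.21801982  57.61795373 139.5       ] line 564.7798526229639 width 11.184263129764417
[566.33591934  49.81073201 139.5       ] line 565.08745715863 width 11.15674712302905
[566.4592055   44.60789355 139.5       ] line 565.2924489942067 width 11.369383361801397
```

play_rows --travel '[[-0.0006, -0.001, 0], [-0.0005, -0.002, 0], [0.0001, -0.003, 0], [0.0001, -0.003, 0], [0.0001, -0.003, 0], [0.0001, -0.003, 0], [0.0001, -0.002, 0], [0.0, 0, 0]]' --twist '[[0, 0, 0], [0, 0, 0], [0, 0, 0], [0, 0, 0], [0, 0, 0], [0, 0, 0], [0, 0, 0], [0, 0, 0]]'

```text
time_s: 7.47
eef_pos: [562.3, 108.7, 168.9]
ee_rot: [0.693, 0.721, 0.0, 0.0]
ft_force: [0.1, -0.9, 5.4]
opening: 0.2
finger_force: 60.4
```

```bash
python3 - <<'E'
from look import *
for i in range(3): st(); f=r.grab_frame('top')
np.savez("t5.npz",**f)
im=f["image"]
for c in (276,279,281): print(c,im[180:192,c].mean(1).round().astype(int).tolist())
E
```

```text
{'time_s': 7.47, 'eef_pos': [562.29, 108.68, 168.95], 'ee_rot': [0.6931, 0.7209, 0.0, 0.0002], 'ft_force': [0.07, -0.85, 5.39], 'moment': [-0.23, -0.12, 0.02], 'opening': 0.2}
{'time_s': 7.52, 'eef_pos': [562.27, 108.74, 168.89], 'ee_rot': [0.693, 0.7209, -0.0001, 0.0003], 'ft_force': [0.68, -0.61, 4.88], 'moment': [-0.3, -0.05, 0.07], 'opening': 0.21}
{'time_s': 7.57, 'eef_pos': [562.26, 108.78, 168.86], 'ee_rot': [0.693, 0.7209, -0.0002, 0.0004], 'ft_force': [0.03, -0.85, 4.36], 'moment': [-0.44, -0.07, -0.02], 'opening': 0.2}
276 [147, 146, 146, 146, 146, 146, 146, 146, 146, 146, 146, 146]
279 [125, 134, 142, 143, 145, 146, 148, 149, 150, 150, 149, 148]
281 [99, 99, 96, 137, 150, 150, 148, 135, 98, 81, 77, 105]
```

play_rows --travel '[[0.0001, -0.001, 0], [0.0, -0.001, 0], [0.0001, -0.0015, 0.0003], [0, -0.0015, 0.0003], [0.0001, -0.0015, 0.0003], [0.0001, -0.0015, 0.0003], [0, -0.0015, 0], [0, -0.0015, 0]]' --twist '[[0, 0, 0], [0, 0, 0], [0, 0, 0], [0, 0, 0], [0, 0, 0], [0, 0, 0], [0, 0, 0], [0, 0, 0]]'

```text
time_s: 8.28
eef_pos: [562.2, 98.1, 169.2]
ee_rot: [0.693, 0.721, -0.001, -0.001]
ft_force: [1.2, 0.5, -2.4]
opening: 0.2
finger_force: 59.7
```

```bash
python3 -c "
from look import *
st();r.grab_frame('top');st()"
```

```text
{'time_s': 8.28, 'eef_pos': [562.21, 98.09, 169.17], 'ee_rot': [0.6929, 0.7211, -0.0005, -0.0005], 'ft_force': [1.25, 0.49, -2.43], 'moment': [0.23, 0.03, -0.01], 'opening': 0.2}
{'time_s': 8.33, 'eef_pos': [562.24, 97.86, 169.21], 'ee_rot': [0.6929, 0.721, -0.0005, -0.0005], 'ft_force': [-0.44, -0.45, -2.31], 'moment': [0.17, 0.05, -0.01], 'opening': 0.2}
```

play_rows --travel '[[0.0001, -0.0015, -0.0003], [0.0001, -0.0015, -0.0002], [0.0001, -0.0015, 0], [0, -0.0015, 0], [0.0001, -0.0015, 0], [0.0001, -0.0015, 0], [0, -0.0015, 0], [0, -0.0015, 0]]' --twist '[[0, 0, 0], [0, 0, 0], [0, 0, 0], [0, 0, 0], [0, 0, 0], [0, 0, 0], [0, 0, 0], [0, 0, 0]]'

```text
time_s: 9.0
eef_pos: [563.0, 86.3, 169.3]
ee_rot: [0.693, 0.721, -0.0, -0.0]
ft_force: [-0.1, 3.5, -2.3]
opening: 0.204
finger_force: 59.6
```

```bash
python3 -c "
from look import *
st();r.grab_frame('top');st()"
```

```text
{'time_s': 9.0, 'eef_pos': [562.97, 86.3, 169.3], 'ee_rot': [0.6927, 0.7212, -0.0001, -0.0001], 'ft_force': [-0.09, 3.52, -2.3], 'moment': [0.81, 0.06, -0.02], 'opening': 0.2}
{'time_s': 9.05, 'eef_pos': [562.98, 85.81, 169.29], 'ee_rot': [0.6929, 0.721, -0.0003, 0.0], 'ft_force': [0.17, 2.16, -2.72], 'moment': [0.53, 0.02, -0.01], 'opening': 0.2}
```

play_rows --travel '[[0.0001, -0.0015, 0], [0, -0.0015, 0], [0.0001, -0.0015, 0], [0, -0.0015, 0], [0.0001, -0.0015, 0], [0, -0.0015, 0], [0, -0.0015, 0], [0, -0.001, 0]]' --twist '[[0, 0, 0], [0, 0, 0], [0, 0, 0], [0, 0, 0], [0, 0, 0], [0, 0, 0], [0, 0, 0], [0, 0, 0]]'

```text
time_s: 9.72
eef_pos: [563.4, 74.3, 169.5]
ee_rot: [0.693, 0.721, -0.0, 0.0]
ft_force: [-1.3, 2.5, -3.4]
opening: 0.203
finger_force: 59.4
```

```bash
python3 -c "
from look import *
st();r.grab_frame('top');st()"
```

```text
{'time_s': 9.72, 'eef_pos': [563.39, 74.35, 169.5], 'ee_rot': [0.6929, 0.721, -0.0001, 0.0002], 'ft_force': [-1.3, 2.48, -3.38], 'moment': [0.31, 0.05, 0.03], 'opening': 0.2}
{'time_s': 9.77, 'eef_pos': [563.42, 74.21, 169.57], 'ee_rot': [0.693, 0.7209, -0.0002, 0.0003], 'ft_force': [0.62, 0.66, -1.97], 'moment': [0.14, 0.03, -0.02], 'opening': 0.2}
```

play_rows --travel '[[0.0001, -0.0015, 0], [0, -0.0015, 0], [0.0001, -0.0015, 0], [0, -0.0015, 0], [0.0001, -0.0015, 0], [0, -0.0015, 0], [0, -0.0015, 0], [0, 0, 0]]' --twist '[[0, 0, 0], [0, 0, 0], [0, 0, 0], [0, 0, 0], [0, 0, 0], [0, 0, 0], [0, 0, 0], [0, 0, 0]]'

```text
time_s: 10.43
eef_pos: [563.8, 63.8, 169.7]
ee_rot: [0.693, 0.721, 0.0, 0.0]
ft_force: [-0.2, -0.9, -1.2]
opening: 0.204
finger_force: 59.5
```

```bash
python3 -c "
from look import *
for i in range(2):
  st();f=r.grab_frame('top');g=r.grab_frame('side')
a=f['image'][160:215,255:345,::-1];b=g['image'][150:240,225:315,::-1]
a=cv2.resize(a,(540,330),interpolation=3);b=cv2.resize(b,(256,256),interpolation=3)
o=np.zeros((330,796,3),np.uint8);o[:,:540]=a;o[:256,540:]=b;cv2.imwrite('pics/t6.png',o)"
```

```text
{'time_s': 10.43, 'eef_pos': [563.78, 63.85, 169.74], 'ee_rot': [0.693, 0.721, 0.0, 0.0003], 'ft_force': [-0.18, -0.93, -1.15], 'moment': [0.01, -0.07, 0.02], 'opening': 0.2}
{'time_s': 10.53, 'eef_pos': [563.78, 64.14, 169.74], 'ee_rot': [0.6929, 0.721, 0.0001, 0.0003], 'ft_force': [-0.72, 0.11, -1.4], 'moment': [0.01, 0.01, -0.03], 'opening': 0.2}
```

View pics/t6.png

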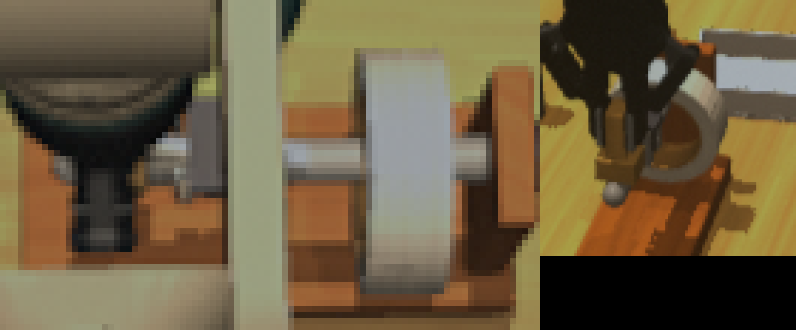

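Forces have dropped to baseline, which suggests the clip is free. I push 3 mm more to be sure, then withdraw.

play_rows --travel '[[0, -0.001, 0], [0.0001, -0.001, 0], [0, -0.001, 0], [0, -0.001, 0], [0, 0, 0], [0, 0, 0], [0, 0, 0]]' --twist '[[0, 0, 0], [0, 0, 0], [0, 0, 0], [0, 0, 0], [0, 0, 0], [0, 0, 0], [0, 0, 0]]'

```text
time_s: 11.22
eef_pos: [563.8, 60.3, 169.5]
ee_rot: [0.693, 0.721, 0.0, 0.0]
ft_force: [0.2, -0.3, -1.2]
opening: 0.203
finger_force: 59.5
```

play_rows --travel '[[0, 0.002, 0], [-0.0001, 0.004, 0], [-0.0003, 0.007, 0], [-0.0003, 0.008, 0], [-0.0003, 0.008, 0], [-0.0003, 0.008, 0], [-0.0003, 0.007, 0], [-0.0002, 0.006, 0]]' --twist '[[0, 0, 0], [0, 0, 0], [0, 0, 0], [0, 0, 0], [0, 0, 0], [0, 0, 0], [0, 0, 0], [0, 0, 0]]'

```text
time_s: 11.88
eef_pos: [561.9, 111.4, 169.5]
ee_rot: [0.693, 0.721, 0.0, 0.0]
ft_force: [-0.3, 0.2, -1.3]
opening: 0.201
finger_force: 59.5
```

play_rows --travel '[[-0.0003, 0.008, 0], [-0.0003, 0.009, 0], [-0.0003, 0.009, 0.001], [-0.0003, 0.008, 0.003], [-0.0003, 0.008, 0.005], [-0.0002, 0.005, 0.005], [0, 0.003, 0.005], [0, 0, 0]]' --twist '[[0, 0, 0], [0, 0, 0], [0, 0, 0], [0, 0, 0], [0, 0, 0], [0, 0, 0], [0, 0, 0], [0, 0, 0]]'

```text
time_s: 12.55
eef_pos: [560.8, 161.1, 190.4]
ee_rot: [0.693, 0.721, 0.001, 0.001]
ft_force: [-0.2, 0.2, -0.5]
opening: 0.208
finger_force: 59.5
```

play_rows --travel '[[-0.003, 0.01, 0.002], [-0.006, 0.02, 0], [-0.008, 0.026, 0], [-0.008, 0.027, 0], [-0.008, 0.027, 0], [-0.007, 0.023, 0], [-0.006, 0.016, 0], [-0.003, 0.008, 0]]' --twist '[[0, 0, 0], [0, 0, 0], [0, 0, 0], [0, 0, 0], [0, 0, 0], [0, 0, 0], [0, 0, 0], [0, 0, 0]]'

```text
time_s: 13.22
eef_pos: [510.0, 319.4, 190.3]
ee_rot: [0.692, 0.722, -0.0, -0.0]
ft_force: [-0.1, -0.2, -1.3]
opening: 0.205
finger_force: 59.5
```

play_rows --travel '[[0, 0, -0.02], [0, 0, -0.03], [0, 0, -0.035], [0, 0, -0.03], [0, 0, -0.02], [0, 0, -0.012], [0, 0, 0], [0, 0, 0]]' --twist '[[0, 0, 0], [0, 0, 0], [0, 0, 0], [0, 0, 0], [0, 0, 0], [0, 0, 0], [0, 0, 0], [0, 0, 0]]'

```text
time_s: 13.88
eef_pos: [511.6, 317.2, 44.1]
ee_rot: [0.693, 0.721, 0.0, 0.0]
ft_force: [0.4, 0.1, -0.7]
opening: 0.2
finger_force: 59.5
```

play_rows --travel '[[0, 0, -0.003], [0, 0, -0.002], [0, 0, -0.002], [0, 0, -0.0015], [0, 0, -0.001], [0, 0, 0], [0, 0, 0], [0, 0, 0]]' --twist '[[0, 0, 0], [0, 0, 0], [0, 0, 0], [0, 0, 0], [0, 0, 0], [0, 0, 0], [0, 0, 0], [0, 0, 0]]'

```text
time_s: 14.55
eef_pos: [511.5, 317.4, 34.4]
ee_rot: [0.693, 0.721, 0.0, 0.0]
ft_force: [0.2, -0.3, 0.4]
opening: 0.204
finger_force: 59.9
```

play_rows --travel '[[0, 0, 0], [0, 0, 0], [0, 0, 0], [0, 0, 0], [0, 0, 0]]' --twist '[[0, 0, 0], [0, 0, 0], [0, 0, 0], [0, 0, 0], [0, 0, 0]]' --jaw 0.065

```text
time_s: 14.97
eef_pos: [511.3, 317.3, 34.0]
ee_rot: [0.693, 0.721, -0.0, 0.0]
ft_force: [0.6, 0.5, -0.7]
opening: 0.762
finger_force: 0.0
```

play_rows --travel '[[0, 0, 0.01], [0, 0, 0.02], [0, 0, 0.035], [0, 0, 0.04], [0, 0, 0.04], [0, 0, 0.04], [0, 0, 0.03], [0, 0, 0]]' --twist '[[0, 0, 0], [0, 0, 0], [0, 0, 0], [0, 0, 0], [0, 0, 0], [0, 0, 0], [0, 0, 0], [0, 0, 0]]'

```text
time_s: 15.63
eef_pos: [513.0, 318.3, 258.9]
ee_rot: [0.693, 0.721, 0.007, 0.002]
ft_force: [-0.7, -0.3, 0.5]
opening: 0.762
finger_force: 0.0
```

```bash
python3 -c "
from look import *
s=st()
np.savez('w7.npz',pos=s['eef_pos'],q=s['ee_rot'],**r.grab_frame('wrist'))
f=r.grab_frame('top');np.savez('t7.npz',**f);g=r.grab_frame('side');np.savez('s7.npz',**g)
a=f['image'][160:260,145:345,::-1];b=g['image'][140:250,225:315,::-1]
a=cv2.resize(a,(800,400),interpolation=3)
cl=cv2.resize(f['image'][165:210,270:330,::-1],(266,200),interpolation=3)
b=cv2.resize(b[:60],(300,200),interpolation=3)
o=np.zeros((600,800,3),np.uint8);o[:400]=a;o[400:,:266]=cl;o[400:,270:570]=b;cv2.imwrite('pics/t7.png',o)"
```

```text
{'time_s': 15.63, 'eef_pos': [512.95, 318.26, 258.95], 'ee_rot': [0.6928, 0.7211, 0.0069, 0.0022], 'ft_force': [-0.66, -0.27, 0.5], 'moment': [-0.0, 0.03, -0.02], 'opening': 0.76}
```

View pics/t7.png

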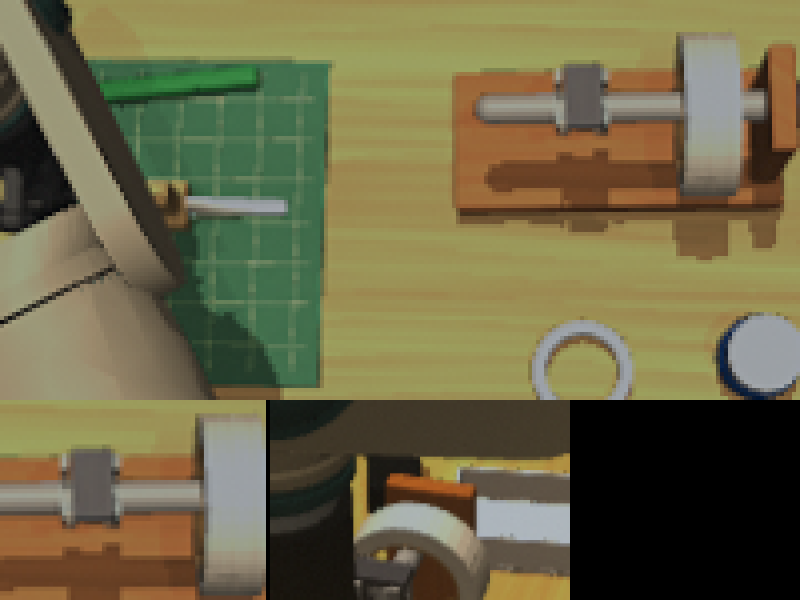

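The wedge lies on the mat with its blade at (235,205) in the crop. The clip sits loose on the rod at (582,97) between the forks. I locate it numerically.

```bash
python3 - <<'E'
from cal import *
np.set_printoptions(precision=2,suppress=True)
def dark(im,z):
    s=im[172:200,276:304].astype(int); m=((s.mean(2)<112)&(s.max(2)-s.min(2)<22)).astype(np.uint8)
    n,l,st,ce=cv2.connectedComponentsWithStats(m,connectivity=4); i=1+np.argmax(st[1:,4])
    (cx,cy),wh,an=cv2.minAreaRect(np.argwhere(l==i)[:,::-1].astype(np.float32))
    print(st[i],ce[i],(cx,cy),wh,an, ray("top",ce[i]+[276,172],z), ray("top",(cx+276,cy+172),z))
dark(C["top"]["image"],153.0); dark(np.load("t7.npz")["image"],164.5)
E
python3 -c "
from look import *
st()"
```

```text
[  8   5  13  16 157] [14.16 12.96] (14.0, 12.5) (15.0, 12.0) 90.0 [564.02  20.89 153.  ] [565.22  21.33 153.  ]
[  8   4  13  17 153] [14.68 12.16] (14.0, 12.0) (16.0, 12.0) 90.0 [563.55  19.7  164.5 ] [563.94  21.44 164.5 ]
{'time_s': 15.78, 'eef_pos': [511.12, 317.23, 249.12], 'ee_rot': [0.6928, 0.7211, 0.0001, 0.0], 'ft_force': [-0.11, 0.4, -0.89], 'moment': [0.03, -0.02, 0.03], 'opening': 0.76}
```

play_rows --travel '[[0.003, -0.015, 0], [0.005, -0.03, 0], [0.007, -0.037, 0], [0.007, -0.037, 0], [0.007, -0.037, 0], [0.007, -0.037, 0], [0.007, -0.037, 0], [0.006, -0.035, 0]]' --twist '[[0, 0, 0], [0, 0, 0], [0, 0, 0], [0, 0, 0], [0, 0, 0], [0, 0, 0], [0, 0, 0], [0, 0, 0]]' --jaw 0.054

```text
time_s: 16.45
eef_pos: [559.5, 49.4, 247.2]
ee_rot: [0.693, 0.721, -0.001, -0.001]
ft_force: [0.5, -0.1, 0.6]
opening: 0.634
finger_force: 0.0
```

play_rows --travel '[[0.004, -0.022, -0.01], [0.0012, -0.0095, -0.02], [0, 0, -0.025], [0, 0, -0.01], [0, 0, 0], [0, 0, 0], [0, 0, 0], [0, 0, 0]]' --twist '[[0, 0, 0], [0, 0, 0], [0, 0, 0], [0, 0, 0], [0, 0, 0], [0, 0, 0], [0, 0, 0], [0, 0, 0]]'

```text
time_s: 17.12
eef_pos: [566.1, 21.1, 185.7]
ee_rot: [0.693, 0.721, 0.001, 0.001]
ft_force: [-0.2, -0.1, 0.2]
opening: 0.634
finger_force: 0.0
```

```bash
python3 - <<'E'
from look import *
s=st(); f=r.grab_frame("wrist"); np.savez("w8.npz",pos=s["eef_pos"],q=s["ee_rot"],**f); cv2.imwrite("pics/w8.png",f["image"][:,:,::-1])
from cal import *
addw("w8.npz","w8"); np.set_printoptions(precision=1,suppress=True)
p=[565.4,20.8,0,1.610]
B=w(p,[(x,y,164.5) for x,y in((12,21),(12,-21),(-12,-21),(-12,21),(0,0))]); q=proj("w8",B); print(q)
im=f["image"]
for yy in (q[4][1]-8,q[4][1],q[4][1]+8):
    yy=int(round(yy)); x0=int(min(q[:,0]))-14; x1=int(max(q[:,0]))+14
    print(yy,x0,im[yy,x0:x1].mean(1).astype(int).tolist())
xx=int(round(q[4][0])); print(xx,int(q[4][1])-45,im[int(q[4][1])-45:int(q[4][1])+45,xx].mean(1).astype(int).tolist())
E
```

```text
{'time_s': 17.12, 'eef_pos': [566.06, 21.11, 185.71], 'ee_rot': [0.6926, 0.7214, 0.0009, 0.001], 'ft_force': [-0.18, -0.09, 0.24], 'moment': [0.01, 0.02, -0.05], 'opening': 0.63}
[[240.9 219.2]
 [316.7 219.2]
 [315.3 258.7]
 [242.3 258.7]
 [278.8 239.3]]
231 226 [161, 160, 160, 157, 147, 130, 117, 115, 124, 132, 136, 135, 135, 135, 136, 135, 132, 118, 93, 74, 70, 70, 70, 70, 70, 70, 69, 71, 70, 70, 69, 69, 70, 70, 70, 70, 69, 69, 70, 69, 71, 70, 70, 70, 70, 70, 70, 70, 70, 70, 70, 70, 70, 71, 70, 72, 70, 71, 71, 70, 70, 71, 71, 70, 71, 72, 71, 71, 71, 72, 72, 72, 72, 72, 72, 71, 73, 72, 73, 73, 73, 72, 73, 73, 73, 73, 73, 74, 73, 74, 78, 94, 117, 133, 137, 138, 139, 140, 140, 141, 138, 139, 149, 160]
239 226 [161, 160, 159, 157, 146, 129, 114, 106, 113, 124, 130, 133, 135, 135, 134, 132, 128, 115, 94, 76, 69, 69, 70, 69, 70, 70, 70, 70, 70, 71, 69, 69, 69, 70, 70, 69, 70, 69, 69, 70, 69, 69, 69, 70, 70, 69, 71, 70, 70, 71, 70, 70, 70, 69, 71, 70, 70, 71, 71, 70, 71, 71, 70, 71, 70, 70, 71, 72, 72, 71, 72, 72, 72, 72, 72, 71, 72, 72, 72, 71, 73, 73, 72, 71, 73, 73, 73, 73, 73, 73, 81,
[... 238 characters left out ...]
9, 69, 69, 69, 69, 69, 69, 69, 70, 69, 69, 69, 70, 70, 69, 69, 70, 70, 70, 69, 70, 70, 70, 69, 70, 70, 70, 70, 71, 70, 70, 71, 71, 71, 71, 71, 72, 71, 72, 71, 71, 71, 71, 71, 72, 72, 72, 72, 72, 73, 73, 71, 72, 73, 86, 108, 126, 130, 132, 132, 133, 135, 136, 135, 134, 141, 153, 162]
279 194 [172, 172, 172, 172, 172, 171, 171, 170, 162, 140, 121, 117, 116, 116, 116, 115, 115, 116, 116, 115, 116, 115, 115, 116, 114, 114, 111, 96, 74, 57, 56, 61, 66, 68, 69, 70, 70, 71, 70, 70, 70, 70, 70, 71, 70, 69, 71, 70, 71, 70, 70, 70, 70, 70, 69, 70, 69, 69, 69, 70, 70, 69, 70, 69, 70, 70, 69, 71, 86, 127, 164, 177, 179, 179, 179, 179, 178, 178, 179, 179, 179, 179, 179, 178, 178, 178, 178, 178, 178, 179]
```

play_rows --travel '[[0.0003, -0.0016, -0.005], [0, 0, -0.01], [0, 0, -0.007], [0, 0, -0.005], [0, 0, -0.003], [0, 0, 0], [0, 0, 0]]' --twist '[[0, 0, 0], [0, 0, 0], [0, 0, 0], [0, 0, 0], [0, 0, 0], [0, 0, 0], [0, 0, 0]]'

```text
time_s: 17.75
eef_pos: [565.7, 19.2, 153.9]
ee_rot: [0.693, 0.721, -0.0, -0.0]
ft_force: [-0.4, 0.0, 0.6]
opening: 0.631
finger_force: 0.0
```

```bash
python3 -c "
from look import *
st()
im=r.grab_frame('wrist')['image'];st()
for yy in (270,280,290,300,310): print(yy,im[yy,200:360:2].mean(1).astype(int).tolist())"
```

```text
{'time_s': 17.75, 'eef_pos': [565.73, 19.19, 153.87], 'ee_rot': [0.6928, 0.7211, -0.0001, -0.0001], 'ft_force': [-0.43, 0.04, 0.58], 'moment': [-0.01, -0.05, 0.04], 'opening': 0.63}
{'time_s': 17.8, 'eef_pos': [565.9, 19.21, 154.24], 'ee_rot': [0.6928, 0.7211, 0.0002, 0.0002], 'ft_force': [0.9, 0.15, 0.07], 'moment': [-0.03, 0.04, 0.05], 'opening': 0.63}
270 [74, 75, 74, 69, 47, 39, 36, 36, 36, 36, 35, 35, 35, 62, 110, 94, 89, 94, 84, 68, 66, 67, 68, 67, 68, 68, 68, 67, 67, 67, 68, 68, 69, 68, 67, 69, 68, 69, 68, 68, 68, 69, 68, 69, 68, 70, 68, 68, 68, 68, 68, 69, 69, 69, 70, 68, 69, 69, 69, 69, 71, 70, 75, 116, 137, 136, 137, 157, 104, 45, 42, 43, 43, 42, 43, 44, 44, 51, 70, 78]
280 [116, 108, 63, 42, 37, 33, 34, 33, 34, 32, 33, 33, 34, 69, 114, 101, 87, 92, 89, 69, 65, 66, 66, 66, 67, 66, 66, 66, 67, 67, 67, 67, 67, 68, 68, 67, 68, 67, 68, 68, 67, 68, 68, 68, 68, 68, 69, 69, 68, 68, 68, 69, 69, 68, 69, 69, 68, 68, 67, 68, 69, 67, 79, 119, 134, 133, 151, 161, 109, 43, 38, 39, 38, 39, 39, 40, 40, 43, 48, 64]
290 [39, 39, 40, 41, 36, 32, 30, 30, 29, 29, 31, 31, 63, 86, 89, 90, 89, 90,
[... 248 characters left out ...]
 36, 40, 45, 46]
300 [31, 31, 32, 38, 38, 30, 27, 29, 30, 29, 48, 85, 91, 91, 85, 73, 72, 77, 71, 74, 75, 80, 79, 85, 87, 87, 92, 92, 91, 96, 97, 95, 96, 106, 130, 147, 160, 166, 171, 177, 181, 184, 182, 180, 178, 175, 168, 152, 129, 104, 99, 96, 95, 95, 93, 92, 91, 88, 86, 83, 82, 78, 76, 71, 67, 66, 79, 89, 93, 92, 88, 58, 34, 33, 32, 32, 33, 40, 41, 36]
310 [29, 29, 29, 30, 32, 31, 25, 26, 33, 73, 90, 91, 88, 71, 58, 56, 60, 66, 69, 73, 76, 80, 80, 84, 86, 86, 89, 91, 92, 95, 97, 99, 98, 103, 129, 147, 160, 165, 171, 177, 181, 177, 178, 179, 177, 174, 167, 151, 124, 100, 97, 97, 98, 97, 95, 92, 89, 87, 85, 82, 80, 78, 75, 71, 67, 62, 57, 59, 74, 87, 89, 89, 76, 37, 31, 30, 32, 33, 30, 30]
```

play_rows --travel '[[0, 0, -0.003], [0, 0, -0.004], [0, 0, -0.004], [0, 0, -0.002], [0, 0, 0], [0, 0, 0]]' --twist '[[0, 0, 0], [0, 0, 0], [0, 0, 0], [0, 0, 0], [0, 0, 0], [0, 0, 0]]'

```text
time_s: 18.3
eef_pos: [565.7, 19.2, 140.8]
ee_rot: [0.693, 0.721, -0.0, -0.0]
ft_force: [0.0, 0.9, -0.8]
opening: 0.635
finger_force: 0.0
```

play_rows --travel '[[0, 0, 0], [0, 0, 0.0003], [0, 0, 0.0003], [0, 0, 0.0003], [0, 0, 0.0003], [0, 0, 0.0005]]' --twist '[[0, 0, 0], [0, 0, 0], [0, 0, 0], [0, 0, 0], [0, 0, 0], [0, 0, 0]]' --jaw 0.034 --grip_force 25

```text
time_s: 18.8
eef_pos: [565.8, 19.2, 142.7]
ee_rot: [0.693, 0.721, 0.0, 0.0]
ft_force: [-0.3, -0.4, -0.2]
opening: 0.484
finger_force: 29.4
```

play_rows --travel '[[0, 0, 0.003], [0, 0, 0.005], [0, 0, 0.008], [0, 0, 0.012], [0, 0, 0.016], [0, 0, 0.018], [0, 0, 0.012], [0, 0, 0.006]]' --twist '[[0, 0, 0], [0, 0, 0], [0, 0, 0], [0, 0, 0], [0, 0, 0], [0, 0, 0], [0, 0, 0], [0, 0, 0]]' --jaw 0.034 --grip_force 35

```text
time_s: 19.47
eef_pos: [566.5, 19.2, 226.0]
ee_rot: [0.693, 0.721, 0.002, 0.002]
ft_force: [-0.0, -0.5, -0.5]
opening: 0.48
finger_force: 36.8
```

```bash
python3 - <<'E'
from look import *
st(); im=r.grab_frame('wrist')['image']
for yy in (260,270,280,290,300): print(yy,im[yy,200:360:3].mean(1).astype(int).tolist())
f=r.grab_frame('top'); st()
from cal import *
g=f["image"].astype(int)[170:245,360:430]; m=((g.mean(2)>105)&(g.max(2)-g.min(2)<30)).astype(np.uint8)
n,l,s,c=cv2.connectedComponentsWithStats(m); i=1+np.argmax(s[1:,4]); R=cv2.minAreaRect(np.argwhere(l==i)[:,::-1].astype(np.float32))
print(s[i],R, ray("top",np.array(R[0])+[360,170],35)); print([ray("top",b+[360,170],35).round() for b in cv2.boxPoints(R)])
E
```

```text
{'time_s': 19.47, 'eef_pos': [566.55, 19.18, 226.04], 'ee_rot': [0.6928, 0.7211, 0.0015, 0.0017], 'ft_force': [-0.04, -0.52, -0.46], 'moment': [-0.02, 0.01, -0.03], 'opening': 0.48}
260 [164, 151, 51, 47, 46, 59, 72, 73, 73, 61, 40, 59, 66, 66, 66, 67, 66, 66, 66, 66, 66, 66, 65, 66, 66, 66, 66, 67, 66, 66, 67, 67, 67, 67, 68, 67, 68, 68, 68, 68, 68, 68, 69, 63, 45, 61, 75, 76, 76, 64, 50, 51, 56, 148]
270 [61, 42, 42, 44, 70, 71, 72, 71, 52, 39, 37, 51, 66, 66, 66, 67, 67, 67, 67, 68, 68, 67, 67, 67, 68, 68, 68, 67, 68, 68, 68, 69, 68, 69, 69, 68, 69, 68, 69, 69, 68, 68, 69, 57, 42, 42, 53, 73, 75, 74, 73, 50, 46, 46]
280 [40, 40, 40, 40, 39, 51, 111, 103, 46, 39, 36, 47, 65, 67, 66, 66, 67, 67, 67, 67, 68, 68, 68, 68, 67, 68, 68, 69, 69, 70, 69, 68, 69, 69, 68, 68, 68, 69, 69, 69, 69, 69, 68, 53, 40, 41, 49, 97, 113, 62, 44, 44, 44, 45]
290 [36, 36, 37, 35, 37, 37, 36, 36, 43, 37, 36, 41, 63, 66, 66, 65, 65, 67, 67, 66, 68, 68, 67, 68, 68, 68, 68, 68, 69, 69, 69, 68, 68, 69, 69, 68, 67, 68, 68, 69, 68, 67, 65, 46, 39, 42, 47, 40, 42, 41, 41, 41, 40, 40]
300 [34, 34, 35, 35, 34, 36, 36, 34, 42, 41, 35, 38, 62, 67, 66, 67, 67, 67, 68, 69, 68, 69, 69, 69, 69, 70, 69, 69, 69, 70, 70, 70, 70, 70, 70, 69, 70, 69, 68, 68, 68, 68, 65, 44, 40, 43, 45, 41, 40, 40, 39, 38, 39, 38]
{'time_s': 19.57, 'eef_pos': [566.31, 19.18, 224.4], 'ee_rot': [0.6928, 0.7211, 0.001, 0.0011], 'ft_force': [0.1, -0.06, -0.99], 'moment': [0.04, -0.03, -0.04], 'opening': 0.49}
[  13   11   45   50 1445] ((34.88800048828125, 35.384002685546875), (46.51021957397461, 37.92372131347656), 79.69515228271484) [ 538.60736843 -278.62703116   35.        ]
[array([ 594., -214.,   35.]), array([ 616., -322.,   35.]), array([ 484., -343.,   35.]), array([ 463., -236.,   35.])]
```

play_rows --travel '[[-0.001, -0.012, 0], [-0.002, -0.022, 0], [-0.003, -0.032, 0], [-0.004, -0.038, 0], [-0.004, -0.038, 0], [-0.004, -0.038, 0], [-0.004, -0.038, 0], [-0.003, -0.034, 0]]' --twist '[[0, 0, 0.013], [0, 0, 0.013], [0, 0, 0.013], [0, 0, 0.013], [0, 0, 0.013], [0, 0, 0.013], [0, 0, 0.013], [0, 0, 0.013]]'

```text
time_s: 20.23
eef_pos: [539.7, -234.8, 221.4]
ee_rot: [0.654, 0.756, -0.0, -0.001]
ft_force: [-0.2, 0.1, -0.7]
opening: 0.477
finger_force: 36.8
```

play_rows --travel '[[-0.002, -0.025, 0], [-0.001, -0.014, -0.01], [-0.001, -0.006, -0.02], [0, 0, -0.03], [0, 0, -0.03], [0, 0, -0.025], [0, 0, -0.015], [0, 0, 0]]' --twist '[[0, 0, 0], [0, 0, 0], [0, 0, 0], [0, 0, 0], [0, 0, 0], [0, 0, 0], [0, 0, 0], [0, 0, 0]]'

```text
time_s: 20.9
eef_pos: [534.3, -275.5, 86.4]
ee_rot: [0.654, 0.756, -0.001, -0.005]
ft_force: [-1.1, -0.1, -1.9]
opening: 0.484
finger_force: 36.8
```

play_rows --travel '[[0, 0, 0], [0, 0, 0], [0, 0, 0]]' --twist '[[0, 0, 0], [0, 0, 0], [0, 0, 0]]'

```text
time_s: 21.15
eef_pos: [537.6, -278.0, 94.5]
ee_rot: [0.654, 0.756, 0.0, 0.001]
ft_force: [0.5, 0.5, 0.2]
opening: 0.487
finger_force: 36.8
```

```bash
python3 - <<'E'
from look import *
s=st(); f=r.grab_frame('wrist'); np.savez("w9.npz",pos=s["eef_pos"],q=s["ee_rot"],**f)
from cal import *
addw("w9.npz","w9"); im=f["image"].astype(int)
m=((im.mean(2)>130)&(im.max(2)-im.min(2)<35)).astype(np.uint8)
n,l,S,c=cv2.connectedComponentsWithStats(m); i=1+np.argmax(S[1:,4]); print(S[i])
h=cv2.convexHull(np.argwhere(l==i)[:,::-1].astype(np.int32)); a=cv2.approxPolyDP(h,6,True)[:,0]
for p in a: print(p, ray("w9",p,35).round(1))
print(proj("w9",w([537,-278,35,.15],[(x,y,0) for x,y in((65,55),(65,-55),(-65,-55),(-65,55))])).round())
E
```

```text
{'time_s': 21.15, 'eef_pos': [537.62, -278.0, 94.47], 'ee_rot': [0.6543, 0.7562, 0.0003, 0.0015], 'ft_force': [0.55, 0.54, 0.17], 'moment': [0.04, -0.03, 0.01], 'opening': 0.49}
[  182   139   200   140 18194]
[380 140] [ 593.6 -217.2   35. ]
[373 278] [ 611.2 -314.5   35. ]
[195 273] [ 482.7 -328.8   35. ]
[182 146] [ 468.1 -239.2   35. ]
[[380. 135.]
 [368. 288.]
 [191. 289.]
 [177. 136.]]
```

play_rows --travel '[[0, 0, -0.012], [0, 0, -0.02], [0, 0, -0.016], [0, 0, -0.01], [0, 0, -0.007], [0, 0, -0.004], [0, 0, 0], [0, 0, 0]]' --twist '[[0, 0, 0], [0, 0, 0], [0, 0, 0], [0, 0, 0], [0, 0, 0], [0, 0, 0], [0, 0, 0], [0, 0, 0]]'

```text
time_s: 21.87
eef_pos: [537.2, -278.0, 24.4]
ee_rot: [0.654, 0.756, 0.0, 0.001]
ft_force: [0.7, 0.2, -0.1]
opening: 0.483
finger_force: 36.8
```

play_rows --travel '[[0, 0, -0.001], [0, 0, -0.001], [0, 0, -0.001], [0, 0, 0], [0, 0, 0]]' --twist '[[0, 0, 0], [0, 0, 0], [0, 0, 0], [0, 0, 0], [0, 0, 0]]'

```text
time_s: 22.28
eef_pos: [536.8, -277.8, 20.8]
ee_rot: [0.654, 0.756, 0.0, 0.0]
ft_force: [1.0, 1.0, 0.2]
opening: 0.484
finger_force: 36.8
```

play_rows --travel '[[0, 0, -0.001], [0, 0, -0.001], [0, 0, -0.001], [0, 0, 0], [0, 0, 0]]' --twist '[[0, 0, 0], [0, 0, 0], [0, 0, 0], [0, 0, 0], [0, 0, 0]]'

```text
time_s: 22.7
eef_pos: [536.7, -277.8, 17.6]
ee_rot: [0.654, 0.756, -0.0, -0.0]
ft_force: [0.3, -0.3, -0.4]
opening: 0.481
finger_force: 36.8
```

play_rows --travel '[[0, 0, 0], [0, 0, 0], [0, 0, 0], [0, 0, 0], [0, 0, 0]]' --twist '[[0, 0, 0], [0, 0, 0], [0, 0, 0], [0, 0, 0], [0, 0, 0]]' --jaw 0.06

```text
time_s: 23.12
eef_pos: [536.8, -277.8, 17.8]
ee_rot: [0.654, 0.756, 0.0, 0.0]
ft_force: [0.1, -0.2, 0.1]
opening: 0.703
finger_force: 0.0
```

play_rows --travel '[[0, 0, 0.004], [0, 0, 0.01], [0, 0, 0.02], [0, 0, 0.03], [0, 0, 0.035], [0, 0, 0.035], [0, 0, 0.03], [0, 0, 0.02]]' --twist '[[0, 0, 0], [0, 0, 0], [0, 0, 0], [0, 0, 0], [0, 0, 0], [0, 0, 0], [0, 0, 0], [0, 0, 0]]'

```text
time_s: 23.78
eef_pos: [537.4, -278.2, 207.2]
ee_rot: [0.654, 0.756, 0.001, 0.003]
ft_force: [0.6, -0.5, 0.9]
opening: 0.701
finger_force: 0.0
```

play_rows --travel '[[0, 0, 0], [0, 0, 0], [0, 0, 0], [0, 0, 0], [0, 0, 0], [0, 0, 0]]' --twist '[[0, 0, 0], [0, 0, 0], [0, 0, 0], [0, 0, 0], [0, 0, 0], [0, 0, 0]]'

```text
time_s: 24.28
eef_pos: [536.4, -277.6, 200.5]
ee_rot: [0.654, 0.756, -0.0, -0.001]
ft_force: [-0.1, 0.0, -0.0]
opening: 0.702
finger_force: 0.0
```

```bash
python3 - <<'E'
from look import *
s=st(); f=r.grab_frame('wrist'); np.savez("w10.npz",pos=s["eef_pos"],q=s["ee_rot"],**f)
t=r.grab_frame('top'); np.savez("t10.npz",**t)
from cal import *
addw("w10.npz","w10"); im=f["image"].astype(int)
m=((im.mean(2)<100)&(im.max(2)-im.min(2)<25)).astype(np.uint8)[:270]
n,l,S,c=cv2.connectedComponentsWithStats(m)
for i in range(1,n):
    if S[i,4]>60: print(S[i],c[i].round(), ray("w10",c[i],30).round())
q=proj("w10",[(537,-278,35)]);print("tray centre px",q)
# change map vs. start in the top view
d=cv2.absdiff(t["image"],C["top"]["image"]).max(2); m=(cv2.medianBlur(d,3)>40).astype(np.uint8)
n,l,S,c=cv2.connectedComponentsWithStats(m)
for i in range(1,n):
    if S[i,4]>6: print("diff",S[i],c[i].round())
E
```

```text
{'time_s': 24.28, 'eef_pos': [536.44, -277.61, 200.54], 'ee_rot': [0.6544, 0.7562, -0.0001, -0.001], 'ft_force': [-0.08, 0.0, -0.01], 'moment': [0.02, -0.02, 0.03], 'opening': 0.7}
[144   0  67  29 923] [180.  13.] [ 423. -133.   30.]
[ 477   84   83   45 3018] [522. 107.] [ 763. -165.   30.]
[ 229  138  115   98 1044] [300. 217.] [ 562. -310.   30.]
[222 142   7  69 244] [225. 175.] [ 479. -277.   30.]
[262 174  35  24 543] [274. 185.] [ 530. -280.   30.]
[ 344  192   80   78 4293] [391. 236.] [ 663. -317.   30.]
[179 245  40  25 676] [203. 259.] [ 463. -374.   30.]
tray centre px [[281.23755981 185.2727768 ]]
diff [ 383  128  116  104 4000] [432. 191.]
diff [462 143   6   4  12] [465. 145.]
diff [445 151  19   7  72] [452. 155.]
diff [285 177  10  17 134] [290. 184.]
diff [489 178   5   9  19] [491. 182.]
diff [176 198  41  21 389] [193. 207.]
diff [288 207   6   4  20] [290. 208.]
diff [289 215   5   2  10] [291. 216.]
diff [431 227  26  36 265] [444. 242.]
diff [    0   234   387   186 13760] [180. 376.]
diff [427 268   3   5   9] [428. 270.]
diff [400 276  25  11 223] [412. 281.]
diff [  0 338   2  13  17] [  0. 345.]
diff [ 85 353   5   3  10] [ 87. 354.]
diff [380 357   7  12  23] [383. 363.]
diff [331 378  12   7  50] [337. 381.]
diff [ 68 391   5   3  10] [ 70. 392.]
diff [363 396   4   7  11] [365. 399.]
diff [354 404  17  16 129] [362. 414.]
diff [ 64 410   6   4  15] [ 66. 411.]
```

```bash
python3 -c "
from cell import r
print(r.job_done())"
```

```text
the job is handed in; nothing more can be done
None
```

The wedge sprang the clip off the rod and is back on the cutting mat, and the clip is in the tray. No bystander showed a shift in the final top image where the arm did not block the view. I handed the job in at about 24 s; no verdict was returned.

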